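Unlock the gate valve with its key and push the gate shut

TASK

Close the keyed gate valve that lies on the bench. Take the round-headed key out of the parking block, push it fully home into the keyway of the valve's lock and then turn it anticlockwise, seen from above, a quarter turn to its stop, so that the locking bar swings clear of the stem; then push the valve's upright black handle all the way in. Leave the key turned and fully home in the lock, the square-headed key in its slot and the feedthrough flange between them undisturbed.

Things in the scene. Friction and masses are not known exactly. Their poses are not given: they have to be found in the camera images.
- round_key: the valve's key, plain steel, upright in one slot of the parking block. Origin: underside of its shoulder bar (10x27x6 mm). Above: disc head 40 mm across, 10 mm thick (own x), 11 mm hole, centre 24 mm and top 44 mm over the origin. Below: flat blade to 26 mm under the origin, 16 mm wide (own y), 6 mm thick (own x), wedge tip. z up. Same either way round
- square_key: the other key, not to be used: plain steel, same build with a square 34 x 34 x 10 mm head and a 19 mm wide blade, upright in the other slot of the parking block; origin at the underside of its shoulder bar
- key_block: grey parking block, fixed, 46 x 125 x 34 mm on a 6 mm dark foot plate 66 x 145 mm; top at z = 40 mm. Two slots 7.5 mm (own x) by 20.5 mm (own y), 30 mm deep, at 31 mm either side of its middle along its own y; a parked key's shoulder rests on the top. Origin at the centre of its underside
- gate_valve: gate valve on a grey 215 x 155 mm bench plate, fixed. Own x: the way the handle is pushed; the stem comes out at the -x end. Origin on the table, 20 mm in -x from the middle of the round port (flange 70 mm across, top at z = 66 mm). Lock axis 123.5 mm along -x and 70 mm along +y of it: round steel housing 46 mm across, top at z = 62 mm
- keyway (a point): centre of the keyway's mouth on the brass plug's face (plug 32 mm across, face at z = 64 mm, level). The keyway is a slot 19 mm long (own y) by 7.6 mm wide (own x), 28 mm deep; with the key fully home the key's origin is at this point. The axes turn with the plug
- lock_plug (a joint): turn of the lock plug, rad: near 0 locked (steel locking bar lies across in front of the stem's collar), 1.57 at the stop, bar swung clear; grows anticlockwise seen from above
- handle_face (a point): point on the face of the upright handle that is to be pushed, 95 mm above the table, on the stem's line; the handle is black, 24 mm wide (30 mm at the top), 12 mm thick, its top at z = 109 mm. Push along own +x
- gate_slide (a joint): travel of the handle and gate, m: 0 drawn out, port open; 0.048 fully in, port closed. Friction some 3 N
- feedthrough: bystander: loose steel feedthrough, a flat flange 70 mm across and 13 mm thick on the table with a thin upright pin in its middle, 59 mm high in all; origin at the centre of its underside

How it is judged:
On the way, in this order (a step that is already met when the one before it is completed fails the run):
1. the round-headed key stands fully home in the keyway (z of round_key in the frame of keyway below 0.005 m and horizontal distance between round_key and keyway below 0.005 m and angle between the y axis of round_key and the y axis of keyway, either way round below 0.25 rad), for 0.1 s.
2. the key has turned the lock a quarter turn anticlockwise, to its stop (value of joint lock_plug above 1.4 rad and z of round_key in the frame of keyway below 0.006 m and horizontal distance between round_key and keyway below 0.005 m), for 0.1 s.
3. the handle is pushed all the way in (value of joint gate_slide above 0.044 m), for 0.1 s.
At the end, for the whole second after the job is handed in: the handle is in to within 4 mm of its 48 mm travel; the lock is turned anticlockwise beyond 1.4 rad of 1.57; the round-headed key stands upright, at rest and fully home (within 6 mm of its seat, within 5 mm of the keyway's middle); the square-headed key is still in its slot (moved less than 15 mm) (all of step 2 and value of joint gate_slide above 0.044 m and angle between the y axis of round_key and the y axis of keyway, either way round below 0.25 rad and angle between round_key's own z axis and vertical below 0.15 rad and linear speed of round_key below 0.02 m/s and distance of square_key from where it was at the start of the episode below 0.015 m); the robot touches nothing.
It fails at once if the square-headed key is taken out of its slot (distance of square_key from where it was at the start of the episode above 0.025 m).
It fails at once if the feedthrough flange standing between is pushed more than 30 mm or knocked over (distance of feedthrough from where it was at the start of the episode above 0.03 m or angle between feedthrough's own z axis and vertical above 0.4 rad).
It also fails if it takes over 48 s, if anything falls off the work surface, if the arm or the gripper's body presses on something with over 40 N, if the wrist force passes 120 N, or if a joint passes its speed limit or range.

ROBOT

A 6-joint arm with a two-finger parallel gripper is mounted at the origin on a cart in front of the work surface, level with it; the furniture and walls round the work are solid. World frame = base frame: x ahead of the robot, y to its left, z up, the work surface at z = 0. Lengths are in m, angles in rad, forces in N, time in s.
With the tool pointing down it reaches from about 0.375 to 0.9 m from the base axis. Payload 3.1 kg.
Tool frame: the origin (TCP) lies on the centre line of the jaws, within the pads' length; the fingertips stand 19 mm ahead of it and the grasp point (between the pads) is the TCP; z points along the fingers, y is the line along which they close (so a half turn about z gives the same grasp; the last joint's range is limited). The gripper opens to 85 mm and grips with 20 to 120 N. Pads are 22 mm wide; open, the fingers measure 114 mm over their backs; the gripper's body (76 mm by 85 mm) begins 54 mm behind the grasp point. The pads swing forward as they close: fully open they stand 13 mm farther back than shut.
Start: joints at [-1.379, 0.527, 1.433, -0, 1.181, -0.178], TCP at [0.226, -0.582, 0.25] pointing down, gripper open.
Joint ranges: [-3.08, 3.08], [-0.75, 2.2], [0.22, 2.44], [-1.43, 4.57], [0, 2.65], [-2.85, 2.85]. Speed limits (rad/s): [2.79, 2.79, 3.14, 3.14, 3.14, 3.14].

INTERFACE

Orientations are given as a unit quaternion [x, y, z, w].
In Python, from station import manip, cams, sign_off gives the robot as it stands.
- The arm moves only by the tool carry_out, never from a script. Its argument "targets" is a list that holds one entry, the list of rows, each a list of 7 numbers: the shift along the tool's x, y, z in cm, then the turn, a rotation vector about the tool's x, y, z in degrees, then the finger opening in cm, from 0 to 8.54. A call has 1 to 12 rows; each row is the pose to reach, as a shift and turn from the pose commanded when the call began, along the tool's axes at that moment; what a row does not reach only later rows make up. A row lasts 1/12 s, in which the tool goes at most 41.7 mm and 7.16 degrees, less where a joint would pass 70% of its speed; a pose out of reach is approached as far as the arm can. A call with a gripper value outside its range is refused whole. The fingers move at their own pace and stop on an object; "force" is the grip in N (left out, the last holds). Time passes only in rows, so rows that repeat a pose let the fingers close. It gives the time, the measured TCP pose, the force, the opening and the grip force at its end, in the units of the state.
- manip.sense(): the state, without advancing time (a new reading comes with each control period).
- cams.snapshot(name): name is "scene" or "top" or "wrist"; returns the picture (480x640x3 uint8, red, green, blue); there is no depth.
- cams.camera_info(name): a dict with "K" (3x3 intrinsics, pixels), "T" (4x4, takes a point from camera to world coordinates). Camera axes: x right, y down, z forward; pixel columns grow to the right and rows downward; lengths in m; the calibration is good to about 2 mm. The wrist camera is an equidistant fisheye: a pixel r from the principal point sees the ray r / f radians off the axis. A picture is of the moment at which its call begins: read the wrist's pose just before it. camera_info takes no time and is no camera call; for the wrist camera it gives the pose at the moment of the call.
- sign_off(): hands the job in; it is judged then, once.
The state is a dict: "t": time; "q": joint angles; "qd": joint speeds; "tau": joint torques, N m; "tcp_pos": TCP position; "tool_rot": TCP orientation; "force": force on the tool from outside, world axes, zero at the start; "ft_torque": the same for the moment, N m; "finger_gap": opening from 0.0 (shut) to 1.0 (fully open); "gripper_force": force on a finger pad.
Only numpy, scipy, OpenCV 4.12 (cv2) and the standard library are available. Lean on these libraries where they do the work, as an engineer would, in place of code of your own. Each camera call takes 0.05 s, during which the arm holds its last target. There are 200 camera calls.

## Working session

There is one attempt and no reset: what is moved stays moved. The work goes in short steps, Python scripts to look and compute and a tool call to move; the robot and the scene stay as the last step left them, time stands still between calls to the robot, and variables do not carry over. Pictures are saved under pics/ and viewed, at most 10 in all, crops included, and the job is handed in when it is done.

Besides the shell and the picture viewer there is one more tool, called after "Call:" by a JSON object that holds its "api" and its "payload", one argument or row to a line. carry_out: Moves the arm, as the interface text tells. Its arguments: {"type":"object","properties":{"targets":{"type":"array"},"force":{"type":"number"}},"required":["targets"]}

```bash
ls; mkdir -p pics; python3 - <<'E'
from station import manip,cams
import cv2,numpy as np
s=manip.sense();print(s)
for n in("top","scene"):
    im=cams.snapshot(n);cv2.imwrite(f"pics/{n}0.png",im[:,:,::-1]);c=cams.camera_info(n);print(n,np.round(c["K"],1).tolist(),np.round(c["T"],4).tolist())
E
```

```text
pics
{'t': 0.0, 'q': array([-1.37848314e+00,  5.28459679e-01,  1.43391489e+00,  2.23271470e-05,
        1.18141596e+00, -1.78444817e-01]), 'qd': array([ 1.49240923e-03, -1.52499765e-05,  1.55180702e-03, -1.94551029e-03,
        2.74752161e-05, -8.17935685e-04]), 'tau': array([ 3.28299666e-05, -4.42343009e+01, -1.78025687e+01, -2.36768318e-05,
        8.56399827e-03,  7.78838199e-06]), 'tcp_pos': array([ 0.22638322, -0.58182432,  0.24933357]), 'tool_rot': array([ 9.82866653e-01,  1.84314768e-01,  2.70283052e-06, -1.09898263e-03]), 'force': array([-0.45467524, -0.10294736,  0.38391085]), 'ft_torque': array([-0.03620961,  0.00793405,  0.00271964]), 'gripper_force': 0.0, 'finger_gap': 1.0029755083687284}
top [[619.0, 0.0, 323.0], [0.0, 619.0, 239.6], [0.0, 0.0, 1.0]] [[0.013, -0.9947, 0.1024, 0.4172], [-0.9997, -0.0151, -0.0197, 0.04], [0.0211, -0.1021, -0.9945, 1.2849], [0.0, 0.0, 0.0, 1.0]]
scene [[563.6, 0.0, 323.3], [0.0, 563.6, 239.0], [0.0, 0.0, 1.0]] [[0.7871, -0.3276, 0.5227, -0.0766], [-0.6168, -0.4306, 0.6589, -0.7422], [0.0092, -0.841, -0.541, 0.7028], [0.0, 0.0, 0.0, 1.0]]
```

View pics/top0.png

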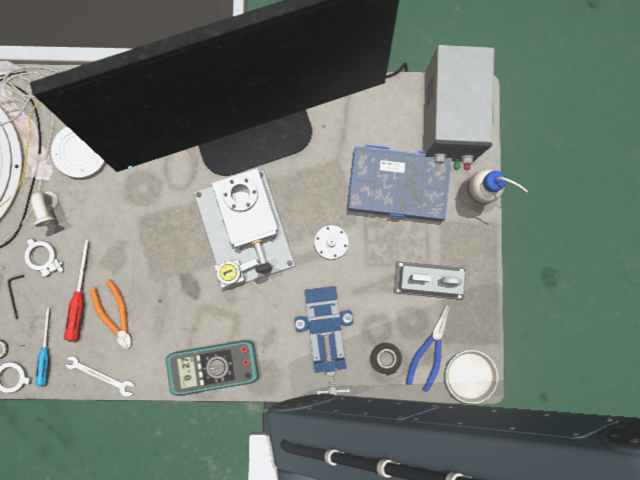

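View pics/scene0.png

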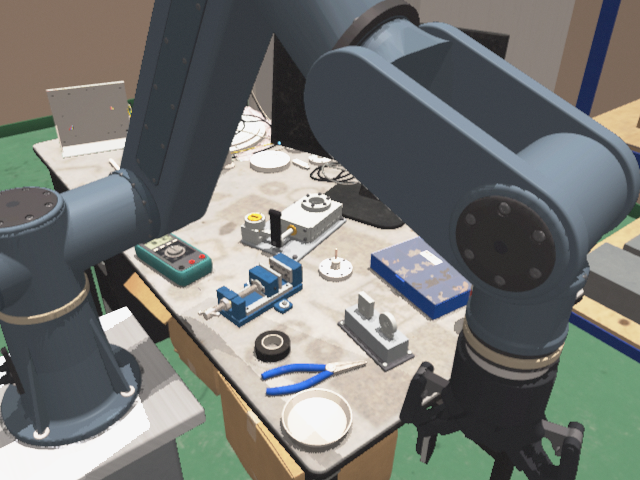

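Top picture: the valve is at about (243,225), its yellow/brass plug at (228,272) and handle at (264,267). The parking block is at (430,280), with the round key in its right slot near (450,281) and the feedthrough at (332,242). I'll view enlarged crops next.

```bash
python3 - <<'E'
import cv2,numpy as np
t=cv2.imread("pics/top0.png");s=cv2.imread("pics/scene0.png")
r=lambda im,x,y,w,h:cv2.resize(im[y:y+h,x:x+w],(400,300),interpolation=cv2.INTER_CUBIC)
a=np.hstack([r(t,390,250,80,60),r(t,205,240,80,60)]);b=np.hstack([r(s,330,285,100,75),r(s,230,200,80,60)])
cv2.imwrite("pics/c0.png",np.vstack([a,b]))
E
```

```text
(no output)
```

View pics/c0.png

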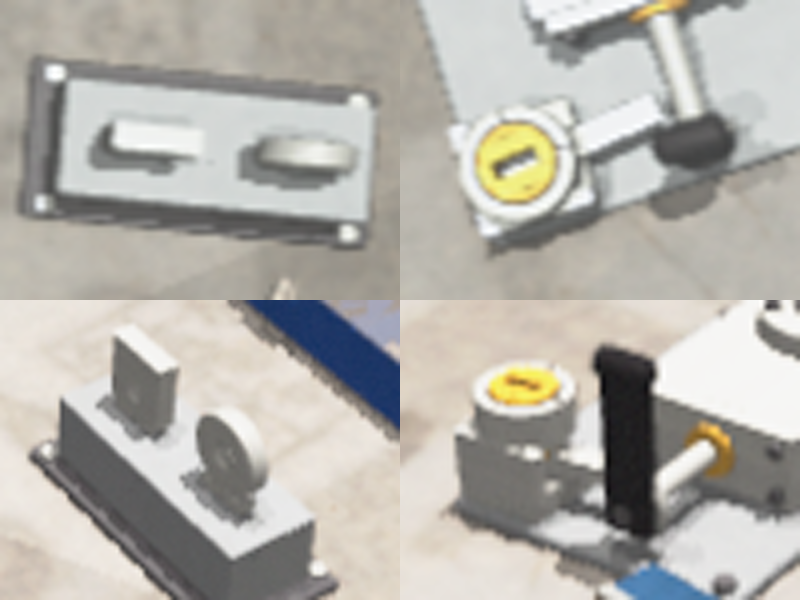

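The crops show the block's light top face, with the round head at crop (305,155), i.e. about pixel (451,281). The brass plug is at about (228,272), and its slot runs slightly tilted up to the right, pointing along the locking bar toward the stem.

```bash
cat > h.py <<'E'
import cv2,numpy as np
from station import manip,cams
from scipy.spatial.transform import Rotation as R
def cast(name,px,z):
    c=cams.camera_info(name);K=np.array(c["K"]);T=np.array(c["T"])
    px=np.atleast_2d(px).astype(float)
    if name=="wrist":
        v=(px-K[:2,2])/[K[0,0],K[1,1]];r=np.linalg.norm(v,axis=1,keepdims=True)
        d=np.hstack([v/np.maximum(r,1e-9)*np.sin(r),np.cos(r)])
    else: d=np.hstack([(px-K[:2,2])/[K[0,0],K[1,1]],np.ones((len(px),1))])
    d=d@T[:3,:3].T
    return T[:3,3]+d*((z-T[2,3])/d[:,2])[:,None]
def totool(p):
    "shift in tool axes, cm, from the present TCP"
    s=manip.sense();return R.from_quat(s["tool_rot"]).inv().apply(np.array(p)-s["tcp_pos"])*100
def yellow(im):
    h=cv2.cvtColor(im,cv2.COLOR_BGR2HSV);return cv2.inRange(h,(20,110,110),(35,255,255))
E
python3 - <<'E'
from h import *
t=cv2.imread("pics/top0.png")
P=lambda l,x,y:np.array(l)/5+[x-.4,y-.4]
b=cast("top",P([(70,78),(375,107),(365,222),(58,190)],390,250),.04)
print(b.round(4),[np.linalg.norm(b[i]-b[i-1]).round(4) for i in range(4)])
c=b.mean(0);u=b[0]+b[3]-b[1]-b[2];u/=np.linalg.norm(u);print("block",c,u,np.degrees(np.arctan2(u[1],u[0])),"key",c-.031*u)
print("head top",cast("top",P([(305,148)],390,250),.084))
# block from scene mask as check
hd=cast("top",P([(260,150),(352,157)],390,250),.074);print(hd)
m=yellow(t);m[:,:205]=0;m[:255]=0;m[290:]=0;m[:,245:]=0
k=max(cv2.findContours(m,cv2.RETR_EXTERNAL,cv2.CHAIN_APPROX_NONE)[0],key=cv2.contourArea)
e=cv2.minEnclosingCircle(k);M=cv2.moments(cv2.convexHull(k));ctr=(M["m10"]/M["m00"],M["m01"]/M["m00"])
print(e,ctr,"plug",cast("top",[ctr],.064),cast("top",[e[0]],.064))
print("slot",cast("top",P([(97,168),(137,155)],205,240),.064))
print("stem",cast("top",P([(255,20),(295,130)],205,240),.045),"handle",cast("top",P([(297,140)],205,240),.109))
print("feed",cast("top",[(331,242)],.013))
s=cv2.imread("pics/scene0.png");m=yellow(s);m[:205]=0;m[230:]=0;m[:,:240]=0;m[:,270:]=0
k=max(cv2.findContours(m,cv2.RETR_EXTERNAL,cv2.CHAIN_APPROX_NONE)[0],key=cv2.contourArea)
M=cv2.moments(cv2.convexHull(k));print("plug scene",cast("scene",[(M["m10"]/M["m00"],M["m01"]/M["m00"])],.064))
print(cams.camera_info("wrist"))
E
```

```text
[[ 0.4959 -0.148   0.04  ]
 [ 0.486  -0.2717  0.04  ]
 [ 0.4396 -0.2671  0.04  ]
 [ 0.4507 -0.1431  0.04  ]] [np.float64(0.0454), np.float64(0.1241), np.float64(0.0466), np.float64(0.1245)]
block [ 0.46805103 -0.20749053  0.04      ] [0.08510755 0.99637177 0.        ] 85.11779027366863 key [ 0.4654127  -0.23837806  0.04      ]
head top [[ 0.46717357 -0.23309905  0.084     ]]
[[ 0.46656136 -0.21763014  0.074     ]
 [ 0.46431633 -0.25387716  0.074     ]]
((227.75352478027344, 271.9013977050781), 7.805836200714111) (227.69873663751213, 271.9795918367347) plug [[0.47611734 0.20248354 0.064     ]] [[0.47627253 0.20238056 0.064     ]]
slot [[0.47361778 0.20966238 0.064     ]
 [0.4789482  0.19412719 0.064     ]]
stem [[0.53478434 0.15078997 0.045     ]
 [0.49080247 0.13374917 0.045     ]] handle [[0.48321558 0.12806816 0.109     ]]
feed [[ 0.54347149 -0.00169257  0.013     ]]
plug scene [[0.47437627 0.19987248 0.064     ]]
{'K': array([[371.64829954,   0.        , 317.04918651],
       [  0.        , 371.64829954, 235.27475854],
       [  0.        ,   0.        ,   1.        ]]), 'T': array([[ 0.36092693, -0.88931703, -0.28079702,  0.29917482],
       [-0.93259237, -0.3447563 , -0.10683891, -0.55432724],
       [-0.00179288,  0.3004302 , -0.95380212,  0.37410352],
       [ 0.        ,  0.        ,  0.        ,  1.        ]])}
```

Call:
{"api": "carry_out", "payload": {
  "targets": [
    [[34.8,-23.4,5,0,0,-63.9,5],[34.8,-23.4,5,0,0,-63.9,5],[34.8,-23.4,5,0,0,-63.9,5],[34.8,-23.4,5,0,0,-63.9,5],[34.8,-23.4,5,0,0,-63.9,5],[34.8,-23.4,5,0,0,-63.9,5],[34.8,-23.4,5,0,0,-63.9,5],[34.8,-23.4,5,0,0,-63.9,5],[34.8,-23.4,5,0,0,-63.9,5],[34.8,-23.4,5,0,0,-63.9,5],[34.8,-23.4,5,0,0,-63.9,5],[34.8,-23.4,5,0,0,-63.9,5]]
  ],
  "force": 80
}}

```text
t: 1.1
tcp_pos: [0.4667, -0.2356, 0.1997]
tool_rot: [0.735, 0.678, -0.0, -0.001]
force: [0.2, -0.7, -0.1]
finger_gap: 0.581
gripper_force: 0.0
```

Call:
{"api": "carry_out", "payload": {
  "targets": [
    [[0,0,0,0,0,0,5],[0,0,0,0,0,0,5],[0,0,0,0,0,0,5]]
  ]
}}

```text
t: 1.35
tcp_pos: [0.4655, -0.24, 0.2005]
tool_rot: [0.737, 0.676, -0.0, 0.0]
force: [-0.4, 0.8, 1.1]
finger_gap: 0.587
gripper_force: 0.0
```

```bash
python3 - <<'E'
from h import *
s=manip.sense();print(s["tcp_pos"],R.from_quat(s["tool_rot"]).as_matrix().round(4))
c=cams.camera_info("wrist");np.save("w1.npy",c["T"]);print(c["T"].round(4).tolist())
cv2.imwrite("pics/w1.png",cams.snapshot("wrist")[:,:,::-1])
E
```

```text
[ 0.46547786 -0.23997228  0.20046631] [[ 8.710e-02  9.962e-01  2.000e-04]
 [ 9.962e-01 -8.710e-02 -6.000e-04]
 [-6.000e-04  3.000e-04 -1.000e+00]]
[[0.9961, -0.0845, -0.0266, 0.4732], [-0.0886, -0.9498, -0.3001, -0.1633], [0.0001, 0.3013, -0.9535, 0.3251], [0.0, 0.0, 0.0, 1.0]]
```

View pics/w1.png

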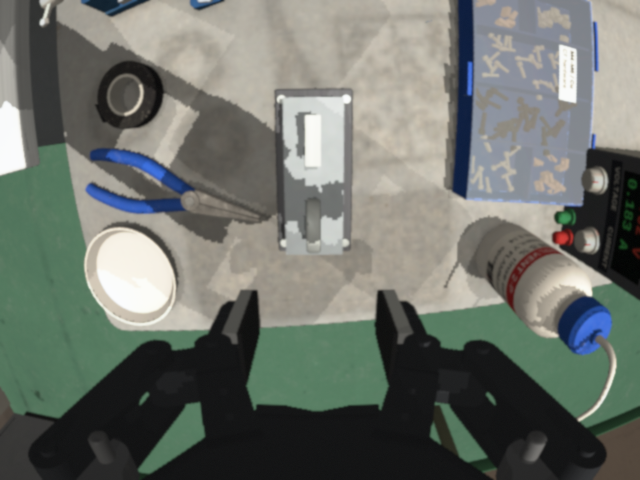

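The wrist view shows the block at columns 275–353 and rows 88–254, with the round key's disc at about (314,225) and the square key at (313,140). The feedthrough is not in view.

```bash
python3 - <<'E'
from h import *
b=cast("wrist",[(275,90),(353,89),(351,254),(278,255)],.006)
print(b.round(4),[np.linalg.norm(b[i]-b[i-1]).round(4) for i in range(4)])
c=b.mean(0);u=b[0]+b[1]-b[2]-b[3];u/=np.linalg.norm(u);print(c,np.degrees(np.arctan2(u[1],u[0])),"key",c-.031*u)
print("head",cast("wrist",[(313.5,199),(314.5,222),(314,246)],.08), "sq",cast("wrist",[(305,115),(321,115),(321,167),(305,167)],.078).round(4))
im=cv2.imread("pics/w1.png")
cv2.imwrite("pics/w1c.png",cv2.resize(im[180:260,270:360],(720,640))[:600])
E
```

```text
[[ 0.4404 -0.1326  0.006 ]
 [ 0.506  -0.1377  0.006 ]
 [ 0.4938 -0.2845  0.006 ]
 [ 0.4268 -0.2795  0.006 ]] [np.float64(0.1475), np.float64(0.0657), np.float64(0.1472), np.float64(0.0671)]
[ 0.4667394  -0.20857969  0.006     ] 84.9874529203902 key [ 0.46403081 -0.23946114  0.006     ]
head [[ 0.46627344 -0.21474109  0.08      ]
 [ 0.46548728 -0.230812    0.08      ]
 [ 0.46356048 -0.24808622  0.08      ]] sq [[ 0.4658 -0.1583  0.078 ]
 [ 0.4762 -0.1592  0.078 ]
 [ 0.4732 -0.1938  0.078 ]
 [ 0.4626 -0.1929  0.078 ]]
```

View pics/w1c.png

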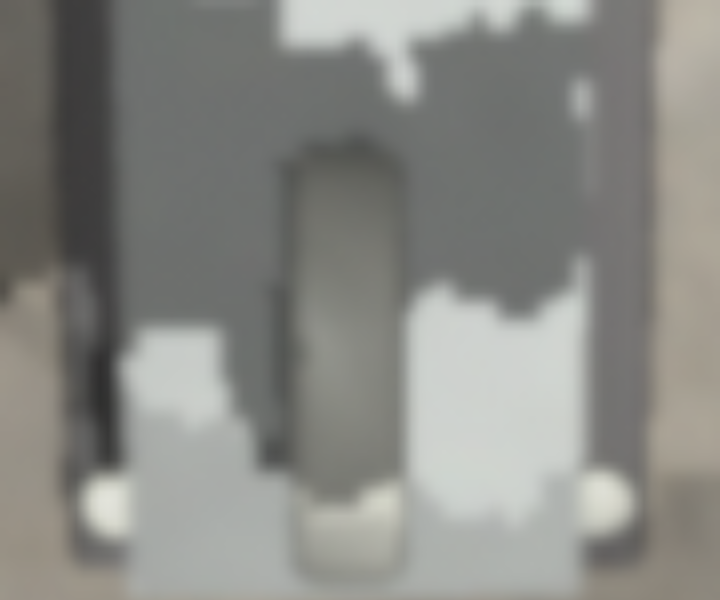

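Call:
{"api": "carry_out", "payload": {
  "targets": [
    [[0.1,-0.1,3,0,0,0,5],[0.1,-0.1,6,0,0,0,5],[0.1,-0.1,9,0,0,0,5],[0.1,-0.1,11,0,0,0,5],[0.1,-0.1,12.5,0,0,0,5],[0.1,-0.1,13.3,0,0,0,5],[0.1,-0.1,13.3,0,0,0,5],[0.1,-0.1,13.3,0,0,0,5]]
  ]
}}

```text
t: 2.07
tcp_pos: [0.465, -0.2381, 0.0674]
tool_rot: [0.737, 0.676, -0.0, 0.0]
force: [0.5, -0.1, 0.4]
finger_gap: 0.585
gripper_force: 0.0
```

```bash
python3 - <<'E'
from h import *
print(manip.sense()["tcp_pos"],cast("wrist",[(317,235)],.06))
cv2.imwrite("pics/w2.png",cams.snapshot("wrist")[:,:,::-1])
E
```

```text
[ 0.46503016 -0.23806503  0.06744968] [[ 0.46905606 -0.20290625  0.06      ]]
```

View pics/w2.png

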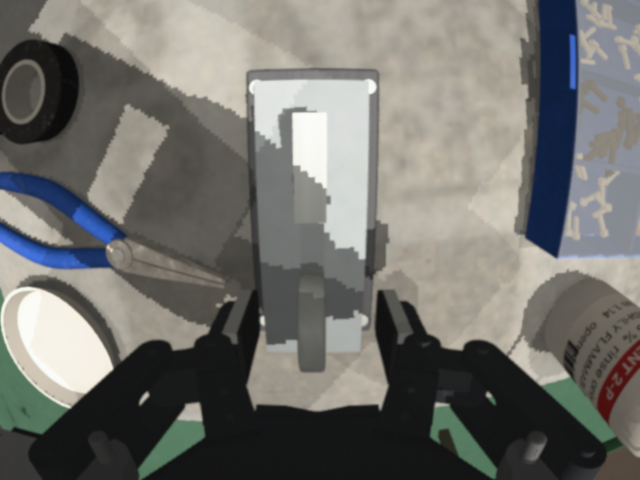

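The disc is at columns 298–324, rows 278–370. The middle between the pads is near column 317, so the key sits slightly left.

```bash
python3 - <<'E'
from h import *
for px,z in (((311,279),.075),((311.2,370),.07),((309.5,112),.08),((311,322),.064),((311,324),.084),((317.5,300),.05)): 
    p=cast("wrist",[px],z)[0];print(px,p.round(4),totool(p).round(2))
im=cv2.imread("pics/w2.png");print(im[345,290:332].mean(1).round(),im[345,240:275].mean(1).round(),im[320,365:395].mean(1).round())
E
```

```text
(311, 279) [ 0.4664 -0.2142  0.075 ] [ 2.39 -0.11 -0.7 ]
(311.2, 370) [ 0.4623 -0.2578  0.07  ] [-1.99 -0.15 -0.2 ]
(309.5, 112) [ 0.4711 -0.1584  0.08  ] [ 7.99 -0.11 -1.21]
(311, 322) [ 0.464 -0.238  0.064] [-0.   -0.14  0.4 ]
(311, 324) [ 0.4653 -0.2269  0.084 ] [ 1.12 -0.1  -1.6 ]
(317.5, 300) [ 0.4668 -0.2356  0.05  ] [0.27 0.12 1.8 ]
[171. 171. 172. 172. 172. 169. 157. 128. 100.  90.  89.  91.  93.  94.
  96.  97.  96.  96.  96.  95.  95.  96.  95.  94.  94.  93.  93.  94.
  93.  94.  94.  94.  93.  91.  97. 122. 150. 166. 170. 170. 170. 171.] [ 24.  23.  22.  19.  17.  17.  18.  17.  17.  17.  17.  17.  17.  16.
  19.  38.  81. 124. 148. 155. 155. 154. 152. 150. 148. 147. 147. 148.
 149. 148. 148. 148. 148. 149. 152.] [200. 195. 173. 131.  96.  95. 115. 126. 120.  98.  66.  36.  19.  17.
  17.  16.  17.  18.  16.  18.  15.  16.  18.  19.  19.  19.  22.  34.
  54.  71.]
```

Call:
{"api": "carry_out", "payload": {
  "targets": [
    [[0,-0.18,0.1,0,0,0,5],[0,-0.18,0.1,0,0,0,5],[0,-0.18,0.1,0,0,0,0.5],[0,-0.18,0.1,0,0,0,0.5],[0,-0.18,0.1,0,0,0,0.5],[0,-0.18,0.1,0,0,0,0.5],[0,-0.18,0.1,0,0,0,0.5],[0,-0.18,0.1,0,0,0,0.5],[0,-0.18,0.1,0,0,0,0.5]]
  ],
  "force": 80
}}

```text
t: 2.87
tcp_pos: [0.4637, -0.2372, 0.0668]
tool_rot: [0.736, 0.677, 0.0, 0.0]
force: [-0.9, 1.1, 4.7]
finger_gap: 0.104
gripper_force: 78.0
```

Call:
{"api": "carry_out", "payload": {
  "targets": [
    [[0,0,-2,0,0,0,0.5],[0,0,-5,0,0,0,0.5],[0,0,-8,0,0,0,0.5],[0,0,-11.3,0,0,0,0.5],[3,0,-11.3,0,0,0,0.5],[7,0,-11.3,0,0,0,0.5],[11,0,-11.3,0,0,0,0.5],[15,0,-11.3,0,0,0,0.5]]
  ]
}}

```text
t: 3.53
tcp_pos: [0.4756, -0.0863, 0.1793]
tool_rot: [0.737, 0.676, -0.0, -0.0]
force: [1.2, 0.3, -1.0]
finger_gap: 0.108
gripper_force: 78.7
```

Call:
{"api": "carry_out", "payload": {
  "targets": [
    [[3,-0.3,0,0,0,-3,0.5],[6,-0.6,0,0,0,-6,0.5],[9,-0.9,0,0,0,-9,0.5],[12,-1.2,0,0,0,-12,0.5],[15,-1.5,0,0,0,-15,0.5],[18,-1.8,0,0,0,-18,0.5],[21,-2,0,0,0,-21,0.5],[24,-2.3,0,0,0,-24,0.5],[27,-2.5,0,0,0,-25,0.5],[28.8,-2.5,0,0,0,-25,0.5],[28.8,-2.5,0,0,0,-25,0.5],[28.8,-2.5,0,0,0,-25,0.5]]
  ]
}}

```text
t: 4.53
tcp_pos: [0.4749, 0.2021, 0.1788]
tool_rot: [0.571, 0.821, -0.001, -0.0]
force: [-0.0, 0.2, -1.4]
finger_gap: 0.103
gripper_force: 78.7
```

```bash
python3 - <<'E'
from h import *
s=manip.sense();print(s["tcp_pos"],s["tool_rot"],s["finger_gap"])
cv2.imwrite("pics/w3.png",cams.snapshot("wrist")[:,:,::-1])
cv2.imwrite("pics/top3.png",cams.snapshot("top")[:,:,::-1])
E
```

```text
[0.47492785 0.20214989 0.17882847] [ 5.71473801e-01  8.20620113e-01 -5.21995948e-04 -2.26045754e-04] 0.10321303026808701
```

View pics/w3.png

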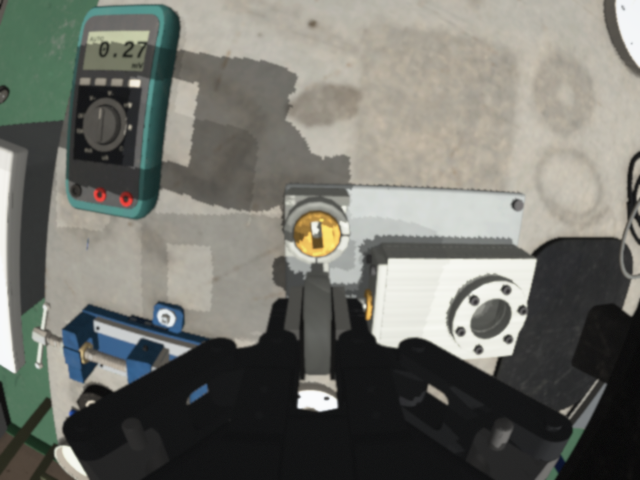

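The wrist view shows the held key at about column 318, with its blade pointing down toward row 268. The brass plug is at (317,235) with a near-vertical slot that has a slight lean.

```bash
python3 - <<'E'
from h import *
im=cv2.imread("pics/w3.png")
m=yellow(im);m[:200]=0;m[270:]=0;m[:,:280]=0;m[:,350:]=0
k=max(cv2.findContours(m,cv2.RETR_EXTERNAL,cv2.CHAIN_APPROX_NONE)[0],key=cv2.contourArea)
h=cast("wrist",k[:,0,:],.064);(c,r)=cv2.minEnclosingCircle((h[:,:2]*1000).astype(np.float32));print("plug",c,r)
e=cv2.fitEllipse((h[:,:2]*1000).astype(np.float32));print(e, totool([c[0]/1000,c[1]/1000,.064]))
hull=np.zeros_like(m);cv2.drawContours(hull,[k],-1,255,-1)
g=im.max(2);sl=((hull>0)&(g<90)).astype(np.uint8)
n,l,st,ce=cv2.connectedComponentsWithStats(sl);i=1+st[1:,4].argmax();print(st[i],ce[i])
ys,xs=np.where(l==i);w=cast("wrist",np.c_[xs,ys],.064)[:,:2]*1000;print("slot",cv2.minAreaRect(w.astype(np.float32)))
cv2.imwrite("pics/w3c.png",cv2.resize(im[205:305,257:377],(720,600),interpolation=cv2.INTER_CUBIC))
p=cast("wrist",[(352,188),(522,194)],.012);d=p[1]-p[0];print("plate edge deg",np.degrees(np.arctan2(d[1],d[0])))
t=R.from_quat(manip.sense()["tool_rot"]).as_matrix();print("toolx deg",np.degrees(np.arctan2(t[1,0],t[0,0])),t[2])
E
```

```text
plug (477.38592529296875, 200.78482055664062) 15.263142585754395
((478.4161376953125, 200.75521850585938), (20.753582000732422, 27.38355255126953), 149.84303283691406) [-0.07783026  0.23776875 11.49064107]Traceback (most recent call last):
  File "<stdin>", line 9, in <module>
ValueError: attempt to get argmax of an empty sequence
```

```bash
python3 - <<'E'
from h import *
im=cv2.imread("pics/w3.png")
cv2.imwrite("pics/w3c.png",cv2.resize(im[205:305,257:377],(720,600),interpolation=cv2.INTER_CUBIC))
p=cast("wrist",[(352,188),(522,194)],.012);d=p[1]-p[0];print("plate edge deg",np.degrees(np.arctan2(d[1],d[0])))
t=R.from_quat(manip.sense()["tool_rot"]).as_matrix();print("toolx deg",np.degrees(np.arctan2(t[1,0],t[0,0])),t[2])
E
```

```text
plate edge deg 19.646595657234293
toolx deg 110.13740463798212 [-1.98774255e-04 -1.41275001e-03 -9.99998982e-01]
```

View pics/w3c.png

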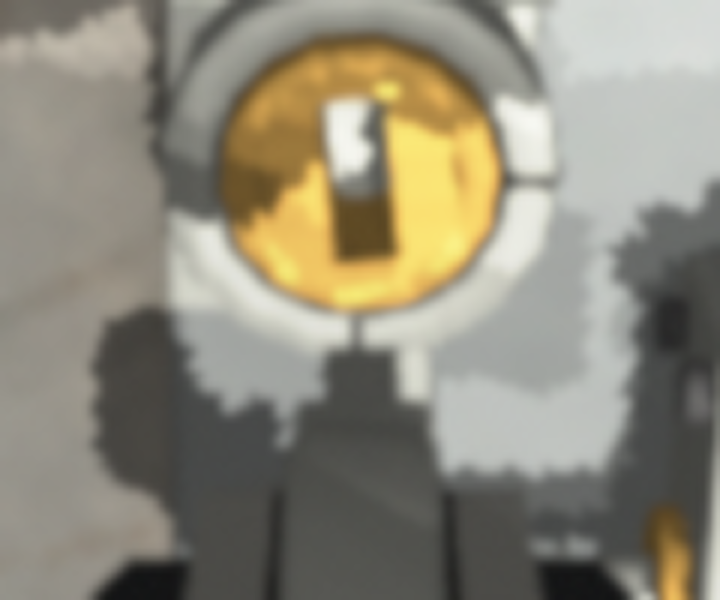

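The slot's corners in the crop are about (325,100), (380,97), (397,255) and (340,260). The held blade's tip is at crop (361,350), and the plug is centred at about (360,172).

```bash
python3 - <<'E'
from h import *
P=lambda l:np.array(l,float)/6+[257-.42,205-.42]
w=cast("wrist",P([(325,100),(380,97),(397,255),(340,260)]),.064)
print([np.linalg.norm(w[i]-w[i-1]).round(4) for i in range(4)]);u=w[0]+w[1]-w[2]-w[3];print("slot c",w.mean(0),np.degrees(np.arctan2(u[1],u[0])),totool(w.mean(0)))
c=cast("wrist",P([(222,175),(502,175),(360,38),(360,310)]),.064);print("plug",c.round(4),c.mean(0),totool(c.mean(0)))
print("housing",cast("wrist",P([(170,165),(553,165)]),.062).mean(0))
print("blade tip",[totool(x).round(2).tolist() for x in cast("wrist",P([(330,350),(361,350),(394,350)]),.126)], [totool(x).round(2).tolist() for x in cast("wrist",P([(328,395),(395,395)]),.140)])
print("head",[totool(x).round(2).tolist() for x in cast("wrist",[(304,330),(331,330)],.185)])
E
```

```text
[np.float64(0.019), np.float64(0.0061), np.float64(0.0187), np.float64(0.0065)]
slot c [0.47492299 0.20235065 0.064     ] 115.51660779461638 [ 0.15397283  0.06043845 11.49084551]
plug [[0.4601 0.1974 0.064 ]
 [0.4897 0.2083 0.064 ]
 [0.4693 0.2177 0.064 ]
 [0.4803 0.1875 0.064 ]] [0.47484103 0.20270998 0.064     ] [ 0.19053093  0.06511421 11.49083164]
housing [0.47465982 0.2033491  0.062     ]
blade tip [[0.56, -0.19, 5.29], [0.56, 0.07, 5.29], [0.56, 0.35, 5.29]] [[0.73, -0.19, 3.89], [0.73, 0.34, 3.89]]
head [[0.2, -0.4, -0.61], [0.2, 0.61, -0.61]]
```

Call:
{"api": "carry_out", "payload": {
  "targets": [
    [[0.25,0,1,0,0,-5.4,0.5],[0.25,0,2,0,0,-5.4,0.5],[0.25,0,3,0,0,-5.4,0.5],[0.25,0,4,0,0,-5.4,0.5],[0.25,0,4.8,0,0,-5.4,0.5],[0.25,0,5.4,0,0,-5.4,0.5],[0.25,0,5.4,0,0,-5.4,0.5],[0.25,0,5.4,0,0,-5.4,0.5],[0.25,0,5.4,0,0,-5.4,0.5]]
  ]
}}

```text
t: 5.38
tcp_pos: [0.4749, 0.2039, 0.1254]
tool_rot: [0.533, 0.846, 0.0, 0.0]
force: [0.3, -0.1, -0.8]
finger_gap: 0.104
gripper_force: 78.7
```

```bash
python3 - <<'E'
from h import *
s=manip.sense();t=R.from_quat(s["tool_rot"]).as_matrix();print(s["tcp_pos"],np.degrees(np.arctan2(t[1,0],t[0,0])),t[2],s["force"])
im=cams.snapshot("wrist")[:,:,::-1]
cv2.imwrite("pics/w4.png",im)
cv2.imwrite("pics/w4c.png",cv2.resize(im[220:340,245:389],(720,600),interpolation=cv2.INTER_CUBIC))
E
```

```text
[0.47492195 0.20391863 0.12544931] 115.53908164557649 [-9.76345907e-05  4.95374420e-04 -9.99999873e-01] [ 0.29680963 -0.09730559 -0.79273051]
```

View pics/w4c.png

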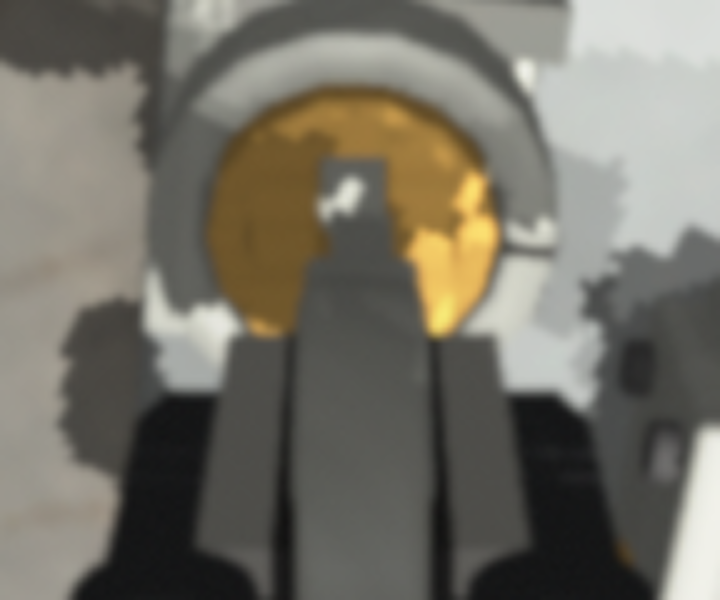

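The slot now stands vertical at crop columns 320–386, with its far end at row 160. The blade is at columns 328–392, directly over it.

```bash
python3 - <<'E'
from h import *
im=cv2.imread("pics/w4c.png").astype(int)
P=lambda l:np.array(l,float)/5+[245-.4,220-.4]
f=lambda l,z:print([totool(x).round(3).tolist() for x in cast("wrist",P(l),z)])
f([(320,165),(386,165),(353,160)],.064)   # slot far end
f([(210,225),(497,225),(353,90)],.064)     # plug
f([(328,250),(392,250),(331,230),(394,230)],.085) # blade
for r in (175,190,215,235,250): print(r,im[r,305:410:3].mean(1).round().astype(int))
E
```

```text
[[0.791, -0.366, 6.165], [0.79, 0.339, 6.165], [0.848, -0.013, 6.165]]
[[0.099, -1.564, 6.164], [0.094, 1.543, 6.167], [1.632, -0.011, 6.165]]
[[0.689, -0.245, 4.065], [0.688, 0.372, 4.065], [0.897, -0.214, 4.065], [0.896, 0.391, 4.065]]
175 [ 78  78  77  77  79  81  86  89  91  92  94  97 102 112 121 127 125 119
 110 102  96  93  93  92  92  93  94  95  99 103 107 109 110 110 110]
190 [ 80  80  79  81  83  87  90  93  98 109 128 159 184 208 217 221 213 200
 176 151 126 106  98  93  93  93  94  95 100 105 109 112 112 113 113]
215 [ 80  80  83  93 107 129 148 155 147 129 112 105 108 115 118 116 107  97
  88  85  84  84  84  85  85  85  83  82  81  82  83  89  94 102 107]
235 [80 79 77 74 72 70 70 72 75 76 76 76 76 76 76 76 76 76 76 76 76 76 77 77
 76 76 76 76 77 78 79 81 81 84 88]
250 [ 80  79  78  75  73  70  69  70  71  73  74  75  75  75  75  75  76  76
  76  76  76  76  76  75  75  76  76  76  77  78  79  83  88 102 120]
```

Call:
{"api": "carry_out", "payload": {
  "targets": [
    [[0.03,-0.08,0,0,0,0,0.5],[0.03,-0.08,0.3,0,0,0,0.5],[0.03,-0.08,0.6,0,0,0,0.5],[0.03,-0.08,0.9,0,0,0,0.5],[0.03,-0.08,1.1,0,0,0,0.5],[0.03,-0.08,1.3,0,0,0,0.5],[0.03,-0.08,1.5,0,0,0,0.5],[0.03,-0.08,1.6,0,0,0,0.5],[0.03,-0.08,1.6,0,0,0,0.5]]
  ]
}}

```text
t: 6.18
tcp_pos: [0.4736, 0.2037, 0.109]
tool_rot: [0.533, 0.846, -0.0, -0.0]
force: [0.2, -0.2, -1.4]
finger_gap: 0.105
gripper_force: 78.7
```

Call:
{"api": "carry_out", "payload": {
  "targets": [
    [[0,0,0.3,0,0,0,0.5],[0,0,0.6,0,0,0,0.5],[0,0,0.9,0,0,0,0.5],[0,0,1.2,0,0,0,0.5],[0,0,1.5,0,0,0,0.5],[0,0,1.7,0,0,0,0.5],[0,0,1.85,0,0,0,0.5],[0,0,1.85,0,0,0,0.5],[0,0,1.85,0,0,0,0.5]]
  ]
}}

```text
t: 6.93
tcp_pos: [0.4739, 0.2038, 0.0927]
tool_rot: [0.533, 0.846, 0.0, 0.0]
force: [-2.3, -1.3, 16.1]
finger_gap: 0.107
gripper_force: 81.7
```

Call:
{"api": "carry_out", "payload": {
  "targets": [
    [[0,0,0.1,0,0,0,0.5],[0,0,0.2,0,0,0,0.5],[0,0,0.2,0,0,0,0.5],[0,0,0.2,0,0,0,0.5]]
  ]
}}

```text
t: 7.27
tcp_pos: [0.474, 0.2038, 0.0924]
tool_rot: [0.533, 0.846, 0.001, 0.001]
force: [-4.8, -1.2, 29.4]
finger_gap: 0.106
gripper_force: 83.6
```

```bash
python3 - <<'E'
from h import *
s=manip.sense();t=R.from_quat(s["tool_rot"]).as_matrix();print(s["tcp_pos"],np.degrees(np.arctan2(t[1,0],t[0,0])),s["force"],s["ft_torque"])
im=cams.snapshot("wrist")[:,:,::-1]
sc=cams.snapshot("scene")[:,:,::-1]
r=lambda im,x,y,w,h:cv2.resize(im[y:y+h,x:x+w],(400,300),interpolation=cv2.INTER_CUBIC)
cv2.imwrite("pics/w5.png",np.hstack([r(im,237,220,160,120),r(sc,210,170,120,90)]))
E
```

```text
[0.47403334 0.20381404 0.09236569] 115.5681495503368 [-4.82901801 -1.23812396 29.4474702 ] [-0.33471579  1.14224928 -0.00422278]
```

View pics/w5.png

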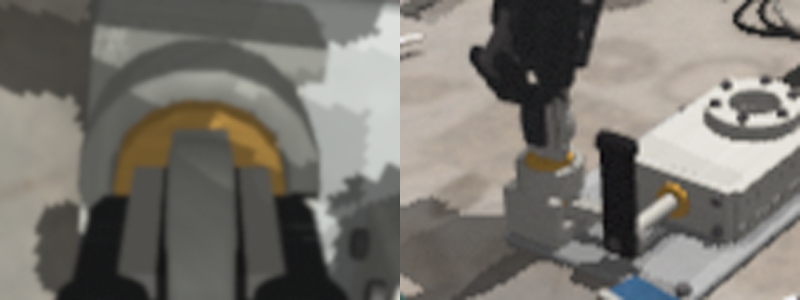

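The key is bottomed on its shoulder: 29 N of load moved it only 0.3 mm, and only the head shows above the brass. I'll ease the push slightly and start turning.

Call:
{"api": "carry_out", "payload": {
  "targets": [
    [[0,0,-0.1,0,0,0,0.5],[0,0,-0.1,0,0,-5,0.5],[0,0,-0.1,0,0,-10,0.5],[0,0,-0.1,0,0,-15,0.5],[0,0,-0.1,0,0,-20,0.5],[0,0,-0.1,0,0,-25,0.5],[0,0,-0.1,0,0,-30,0.5],[0,0,-0.1,0,0,-35,0.5],[0,0,-0.1,0,0,-40,0.5],[0,0,-0.1,0,0,-40,0.5]]
  ]
}}

```text
t: 8.2
tcp_pos: [0.4741, 0.2039, 0.0926]
tool_rot: [0.211, 0.978, 0.0, 0.001]
force: [-4.3, -1.4, 22.3]
finger_gap: 0.104
gripper_force: 82.4
```

```bash
python3 - <<'E'
from h import *
s=manip.sense();t=R.from_quat(s["tool_rot"]).as_matrix();print(s["tcp_pos"],np.degrees(np.arctan2(t[1,0],t[0,0])),t.T@s["force"],t.T@s["ft_torque"])
E
```

```text
[0.47408345 0.20391835 0.09257435] 155.69604106340407 [  3.36140483  -2.99741548 -22.30580168] [0.46923644 0.70219724 0.06966482]
```

Call:
{"api": "carry_out", "payload": {
  "targets": [
    [[0,0,0,0,0,-5,0.5],[0,0,0,0,0,-10,0.5],[0,0,0,0,0,-15,0.5],[0,0,0,0,0,-20,0.5],[0,0,0,0,0,-25,0.5],[0,0,0,0,0,-30,0.5],[0,0,0,0,0,-35,0.5],[0,0,0,0,0,-40,0.5],[0,0,0,0,0,-45,0.5],[0,0,0,0,0,-48,0.5],[0,0,0,0,0,-48,0.5],[0,0,0,0,0,-48,0.5]]
  ]
}}

```text
t: 9.2
tcp_pos: [0.474, 0.204, 0.0926]
tool_rot: [-0.204, 0.979, 0.0, 0.001]
force: [-4.8, -0.7, 22.3]
finger_gap: 0.109
gripper_force: 82.4
```

```bash
python3 - <<'E'
from h import *
s=manip.sense();t=R.from_quat(s["tool_rot"]).as_matrix();print(s["tcp_pos"],np.degrees(np.arctan2(t[1,0],t[0,0])),t.T@s["force"],t.T@s["ft_torque"])
E
```

```text
[0.47398712 0.20397159 0.0925824 ] -156.4666902866487 [  4.59507532   1.25843608 -22.34095221] [-0.30286277  0.82979023  0.03941296]
```

Call:
{"api": "carry_out", "payload": {
  "targets": [
    [[0,0,0,0,0,-3,0.5],[0,0,0,0,0,-6,0.5],[0,0,0,0,0,-8,0.5],[0,0,0,0,0,-8,0.5],[0,0,0,0,0,-8,0.5]]
  ]
}}

```text
t: 9.62
tcp_pos: [0.4743, 0.2039, 0.0926]
tool_rot: [-0.27, 0.963, 0.0, 0.001]
force: [-4.3, -1.1, 21.9]
finger_gap: 0.108
gripper_force: 82.4
```

```bash
python3 - <<'E'
from h import *
s=manip.sense();t=R.from_quat(s["tool_rot"]).as_matrix();print(s["tcp_pos"],np.degrees(np.arctan2(t[1,0],t[0,0])),t.T@s["force"],t.T@s["ft_torque"])
im=cams.snapshot("wrist")[:,:,::-1];cv2.imwrite("pics/w6.png",im)
E
```

```text
[0.47429878 0.20394115 0.09257838] -148.62060045181113 [  4.17256875   1.34022331 -21.95770859] [-0.22663122  0.7296421   0.56482035]
```

View pics/w6.png

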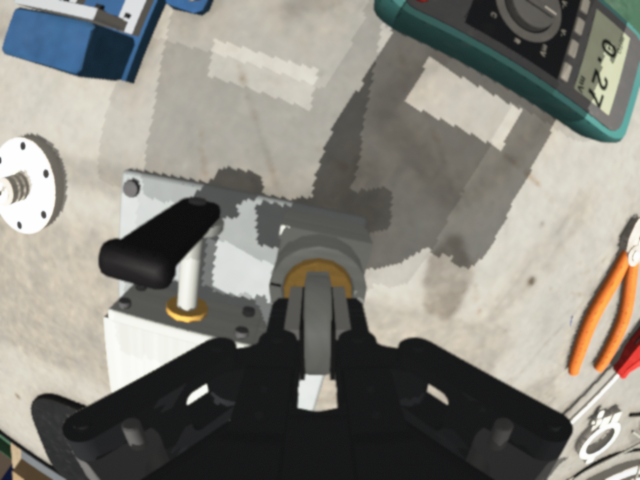

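The yaw has reached 211.4° with 0.56 N m of reaction torque, so the plug is on its stop. The picture shows the bar no longer lies across between the lock housing and the stem, and the handle is at about (160,245). I'll relax and release.

Call:
{"api": "carry_out", "payload": {
  "targets": [
    [[0,0,-0.1,0,0,3,0.5],[0,0,-0.25,0,0,5,0.5],[0,0,-0.25,0,0,5,0.5],[0,0,-0.25,0,0,5,3],[0,0,-0.25,0,0,5,3],[0,0,-0.25,0,0,5,3],[0,0,-0.25,0,0,5,3]]
  ]
}}

```text
t: 10.25
tcp_pos: [0.4736, 0.2037, 0.092]
tool_rot: [-0.23, 0.973, 0.0, -0.0]
force: [0.4, -0.2, 0.4]
finger_gap: 0.351
gripper_force: 0.0
```

Call:
{"api": "carry_out", "payload": {
  "targets": [
    [[0,0,-1,0,0,0,3],[0,0,-3,0,0,0,3],[0,0,-6,0,0,0,3],[0,0,-9,0,0,0,3],[0,0,-12,0,0,0,3],[0,0,-12,0,0,0,0],[0,0,-12,0,0,0,0],[0,0,-12,0,0,0,0]]
  ]
}}

```text
t: 10.92
tcp_pos: [0.4732, 0.2037, 0.2123]
tool_rot: [-0.23, 0.973, 0.0, -0.0]
force: [-0.1, 0.6, -0.3]
finger_gap: 0.002
gripper_force: 0.0
```

```bash
python3 - <<'E'
from h import *
s=manip.sense();t=R.from_quat(s["tool_rot"]).as_matrix();print(s["tcp_pos"],np.degrees(np.arctan2(t[1,0],t[0,0])),s["force"])
im=cams.snapshot("wrist")[:,:,::-1].copy();cv2.imwrite("pics/w7.png",im)
t0=cv2.imread("pics/top0.png")
# port flange hole and handle in the first top picture
g=cv2.cvtColor(t0,cv2.COLOR_BGR2GRAY)
c=cv2.HoughCircles(cv2.resize(g[170:215,215:265],None,fx=6,fy=6,interpolation=cv2.INTER_CUBIC),cv2.HOUGH_GRADIENT,1,60,param1=100,param2=25,minRadius=40,maxRadius=130)
for x,y,r in (c[0][:4] if c is not None else []):
    p=cast("top",[(215+x/6-.4,170+y/6-.4)],.066)[0];d=p-[.475,.2025,.066];print("circle",x,y,r/6*1.22/619,p,np.linalg.norm(d),np.degrees(np.arctan2(d[1],d[0]))+26)
# black handle
for n,i,roi in (("top",t0,(205,285,240,300)),("wrist",im,None)):
    m=(i.max(2)<60).astype(np.uint8)
    if roi:
        x0,x1,y0,y1=roi;k=np.zeros_like(m);k[y0:y1,x0:x1]=m[y0:y1,x0:x1];m=k
    N,l,st,ce=cv2.connectedComponentsWithStats(m)
    for j in range(1,N):
        if st[j,4]>40: print(n,st[j],ce[j],cast(n,[ce[j]],.1)[0].round(4),cv2.minAreaRect(np.argwhere(l==j)[:,::-1].astype(np.float32)))
E
```

```text
[0.47322837 0.20365237 0.21232128] -153.44787156550063 [-0.12103528  0.61467616 -0.31795424]
circle 154.5 142.5 0.032093164 [0.63275005 0.18160707 0.066     ] 0.15912759914515898 18.45547058325178
wrist [182   0  21  36 396] [192.64141414  18.90656566] [0.3758 0.0644 0.1   ] ((192.97488403320312, 18.18362045288086), (14.320175170898438, 33.72873306274414), 19.09349250793457)
wrist [203   0  21  42 213] [214.2629108   15.70892019] [0.3688 0.0774 0.1   ] ((212.99998474121094, 20.499996185302734), (6.493117809295654, 45.36638641357422), 19.983108520507812)
wrist [ 369    0  149   77 4218] [427.28425794  31.36652442] [0.3172 0.2045 0.1   ] ((444.520263671875, 33.84126663208008), (139.0398712158203, 72.87844848632812), 15.037814140319824)
wrist [421  14  14  20  79] [425.26582278  22.86075949] [0.3126 0.2008 0.1   ] ((426.0065002441406, 22.187631607055664), (6.520451068878174, 21.93665885925293), 27.7585391998291)
wrist [   0   29   38   62 1110] [19.82342342 61.36486486] [ 0.4472 -0.0724  0.1   ] ((19.906143188476562, 58.45221710205078), (63.15269088745117, 34.76026916503906), 83.2901611
[... 1922 characters left out ...]
0.4953 0.1813 0.1   ] ((273.5, 252.0), (6.0, 9.0), 90.0)
wrist [    0   288   564   192 63750] [286.88120784 415.3275451 ] [0.63   0.2518 0.1   ] ((281.5, 383.5), (191.0, 563.0), 90.0)
wrist [603 292  31  51  72] [619.75 320.25] [0.4173 0.5079 0.1   ] ((620.5240478515625, 318.49383544921875), (6.217227935791016, 58.30846405029297), 30.618608474731445)
wrist [558 381  36  20  57] [575.9122807  389.03508772] [0.5016 0.5176 0.1   ] ((575.0032348632812, 389.5892028808594), (2.9529218673706055, 39.82453536987305), 61.38954162597656)
wrist [621 460  19  20 161] [631.85093168 471.59006211] [0.6087 0.8629 0.1   ] ((632.2500610351562, 471.7499694824219), (7.071068286895752, 26.162954330444336), 45.0)
```

Call:
{"api": "carry_out", "payload": {
  "targets": [
    [[1.6,-1.5,0,0,0,2,0],[3.2,-3,0,0,0,4,0],[4.8,-4.6,0,0,0,6,0],[6.6,-6.3,0,0,0,8,0],[6.6,-6.3,0,0,0,8,0],[6.6,-6.3,0,0,0,8,0],[6.6,-6.3,0,0,0,8,0]]
  ]
}}

```text
t: 11.55
tcp_pos: [0.4429, 0.1181, 0.2116]
tool_rot: [-0.161, 0.987, 0.0, -0.001]
force: [-0.1, 0.8, 0.6]
finger_gap: -0.0
gripper_force: 0.0
```

```bash
python3 - <<'E'
from h import *
s=manip.sense();t=R.from_quat(s["tool_rot"]).as_matrix();print(s["tcp_pos"],np.degrees(np.arctan2(t[1,0],t[0,0])))
im=cams.snapshot("wrist")[:,:,::-1].copy();cv2.imwrite("pics/w8.png",im)
c=cams.camera_info("wrist");K=np.array(c["K"]);T=np.array(c["T"])
def proj(p):
    q=T[:3,:3].T@(np.array(p)-T[:3,3]);r=np.arctan2(np.hypot(*q[:2]),q[2]);return K[:2,2]+K[0,0]*r*q[:2]/np.hypot(*q[:2])
k=proj([.4748,.203,.108]);h=proj([.4789,.1316,.109]);print("key px",k,"handle px",h)
def lines(p,z,w=35,minl=.01):
    x0,y0=(p-w).astype(int);x0=max(x0,0);y0=max(y0,0)
    g=cv2.cvtColor(im[y0:y0+2*w,x0:x0+2*w],cv2.COLOR_BGR2GRAY)
    L=cv2.createLineSegmentDetector().detect(g)[0].reshape(-1,4)
    for a in L:
        q=cast("wrist",[(a[0]+x0,a[1]+y0),(a[2]+x0,a[3]+y0)],z);d=q[1]-q[0]
        if np.linalg.norm(d)>minl: print((a+[x0,y0,x0,y0]).round(),q[:,:2].mean(0).round(4),np.linalg.norm(d).round(4),(np.degrees(np.arctan2(d[1],d[0]))%180).round(1))
lines(k,.1);print();lines(h,.109,45)
E
```

```text
[0.44287318 0.11809761 0.21156176] -161.46951168782743
key px [414.97940609 315.70659433] handle px [319.48432488 294.64774771]
[385. 341. 408. 337.] [0.5015 0.2017] 0.0187 116.8
[388. 311. 386. 331.] [0.4885 0.1879] 0.0175 20.3
[408. 288. 411. 332.] [0.4755 0.2009] 0.0382 28.7
[408. 339. 433. 349.] [0.5008 0.2226] 0.025 80.4
[402. 321. 399. 306.] [0.4796 0.1953] 0.0133 34.2
[378. 301. 387. 310.] [0.4776 0.1798] 0.011 61.7
[387. 306. 381. 291.] [0.4716 0.1783] 0.0135 41.5
[398. 306. 398. 289.] [0.4681 0.1881] 0.0133 22.2
[386. 286. 386. 298.] [0.4666 0.1775] 0.01 22.9
[425. 300. 429. 284.] [0.4575 0.2074] 0.0125 12.5
[423. 328. 422. 302.] [0.4765 0.2123] 0.0233 27.3
[383. 331. 384. 313.] [0.4902 0.1858] 0.0153 21.1
[410. 283. 418. 310.] [0.464  0.1997] 0.0235 40.0
[398. 331. 397. 317.] [0.4887 0.1968] 0.0123 25.5
[406. 284. 412. 301.] [0.4619 0.1944] 0.0146 42.6

[333. 263. 334. 286.] [0.4619 0.1357] 0.0164 20.2
[338. 296. 353. 304.] [0.4771 0.1499] 0.0125 79.9
[302. 287. 305. 266.] [0.4694 0.1171] 0.0158 10.7
[273. 314. 288. 298.] [0.4963 0.1089] 0.017 156.8
[308. 251. 327. 252.] [0.4496 0.1205] 0.0122 107.6
[297. 329. 310. 335.] [0.5114 0.1306] 0.0104 76.9
[323. 336. 337. 329.] [0.5056 0.1484] 0.0116 138.2
[313. 337. 313. 288.] [0.4945 0.1319] 0.0394 17.6
[321. 288. 322. 337.] [0.4927 0.1374] 0.0395 19.8
[301. 292. 297. 328.] [0.4955 0.1218] 0.0295 11.7
[337. 328. 333. 288.] [0.4861 0.1456] 0.0323 24.5
[360. 277. 361. 250.] [0.4487 0.1501] 0.0197 19.9
```

```bash
python3 - <<'E'
from h import *
im=cv2.imread("pics/w8.png")
s=manip.sense();c=cams.camera_info("wrist");K=np.array(c["K"]);T=np.array(c["T"])
def proj(p):
    q=T[:3,:3].T@(np.array(p)-T[:3,3]);r=np.arctan2(np.hypot(*q[:2]),q[2]);return K[:2,2]+K[0,0]*r*q[:2]/np.hypot(*q[:2])
Rt=R.from_quat(s["tool_rot"]);print("fingertip px",[proj(s["tcp_pos"]+Rt.apply([x,0,.019])).round() for x in(-.011,.011)])
g=im.max(2)
for r in range(236,304,4): print(r,"".join(" .:-=+*#%@"[min(9,v//26)] for v in g[r,280:360:2]))
# top camera, now: handle and key
t=cams.snapshot("top")[:,:,::-1].copy();cv2.imwrite("pics/top8.png",t)
t0=cv2.imread("pics/top0.png").max(2)
for r in range(255,280): print(r,"".join(" .:-=+*#%@"[min(9,v//26)] for v in t0[r,240:285]))
E
```

```text
fingertip px [array([318., 324.]), array([318., 279.])]
236 ****+++++++=++++++-:-----------=---+****
240 =--=-------------:::::::----------=+++++
244 #####**********+=-:::::-------=*###%%%%%
248 #########*****+-::::::::---==*#%%%%%%%%%
252 #########***+-......... .:--=+##%%%%%%%%
256 #########***=.           .-++*##%%#%%%%%
260 ###########*-.            :=*#%%%###%%%%
264 ##########*-.             .-*%%%%%%%%%%%
268 ##########*+-             :=*%%%%%%%%%%%
272 ###########*-             :*#%%%%#######
276 ###########*:             .*#%%%%%######
280 ###########*:              =##%%%%%%%%%#
284 ###########+.              -#%%%%#%%%%%%
288 #########*+-:::::.  .::::::.-*#####%%%%%
292 #########+.::::::.  .::::::. :*####%%%##
296 ########*-:::::::.  .:::::::..+####%%###
300 ###+:.....:::::::.  .:::::::. ...-+####*
255 %%%%%%%%%%%%%%%%%**%@@%#*#%%%%%%%%%%%%%%%%%%%
256 %%%%%%%%%%%%%%%%%#*#@@%#**#%%%%%%%%%%%%%%%%%%
257 %%%%%%%%%%%%%%%%%%##%@@%**#%%%%%%%%%%%%%%%%%%
258 %%%%%%%%%%%%%%%%#%**%@@%#*#%%%%%%%%%%%%%%%%%%
259 %%%%%%%%%%%%%%@%##**%@@%#**#%%%%####%%%%%%%%%
260 %%%%%%%%%##@@@@%#*++#%@@%
[... 270 characters left out ...]

266 %@@@@@@@@@@%*+=----------------=+*##%%%%%%%%%
267 %@@@@@@@%*++===--------------::-+*##%%%%%%%%%
268 #@@@@@%*+=====+=------------:::-+###%%#%%%%%%
269 *%@@%*+=====*#*=:-------:::::::-+##########*+
270 *%#*+=====+#%%%*-:--:::::::::::=*######**+==+
271 =+=--==+*%%%%%%#=:::::::::::::-+###**++==+**#
272 =++-==+#%%%%%%%%*=---::::::---=***++==+++**##
273 =**+**##%%%%%%%%%#++=-------===++==++******##
274 =**+*###%%%%%%%%%%#++++=========+*+********##
275 =*#***##%%%%%%%%%#++++++===--+************###
276 =*%*+**#%%%%%%%%%#+++========+********##*####
277 *%%*+**#%%%%%%%%#+==========+*******#########
278 %@@#=+*#%%%%%%#++===========*#*****##########
279 @@@%=+*#%%%##*+=============*####**##########
```

The printed masks put the handle face's lower edge at (.477,.130) for z≈.03. That agrees with the predicted face position (.476,.130), so I'll descend behind it and push.

Call:
{"api": "carry_out", "payload": {
  "targets": [
    [[0,0,3,0,0,0,0],[0,0,6,0,0,0,0],[0,0,9,0,0,0,0],[0,0,10.5,0,0,0,0],[0,0,11.4,0,0,0,0],[0,0,11.4,0,0,0,0],[-1,0,11.4,0,0,0,0],[-2,0,11.4,0,0,0,0],[-2.5,0,11.4,0,0,0,0],[-3,0,11.4,0,0,0,0],[-3.5,0,11.4,0,0,0,0],[-4,0,11.4,0,0,0,0]]
  ]
}}

```text
t: 12.65
tcp_pos: [0.4806, 0.1308, 0.0989]
tool_rot: [-0.161, 0.987, 0.0, -0.0]
force: [-3.6, -2.2, 3.6]
finger_gap: -0.002
gripper_force: 1.9
```

Call:
{"api": "carry_out", "payload": {
  "targets": [
    [[-0.5,0,0,0,0,0,0],[-1,0,0,0,0,0,0],[-1.5,0,0,0,0,0,0],[-2,0,0,0,0,0,0],[-2.3,0,0,0,0,0,0],[-2.6,0,0,0,0,0,0],[-2.6,0,0,0,0,0,0]]
  ]
}}

```text
t: 13.23
tcp_pos: [0.5065, 0.1392, 0.0982]
tool_rot: [-0.161, 0.987, 0.0, 0.001]
force: [-1.9, 0.3, -0.1]
finger_gap: 0.002
gripper_force: 0.7
```

Contact at about 3 N, with the handle sliding. I'll continue to the stop.

Call:
{"api": "carry_out", "payload": {
  "targets": [
    [[-0.3,0,0,0,0,0,0],[-0.6,0,0,0,0,0,0],[-0.9,0,0,0,0,0,0],[-1,0,0,0,0,0,0],[-1,0,0,0,0,0,0]]
  ]
}}

```text
t: 13.65
tcp_pos: [0.5111, 0.1409, 0.0981]
tool_rot: [-0.162, 0.987, -0.0, -0.005]
force: [-9.9, -4.6, 8.5]
finger_gap: 0.001
gripper_force: 5.5
```

Call:
{"api": "carry_out", "payload": {
  "targets": [
    [[-0.3,0,0,0,0,0,0],[-0.6,0,0,0,0,0,0],[-0.6,0,0,0,0,0,0]]
  ]
}}

```text
t: 13.9
tcp_pos: [0.5111, 0.1411, 0.098]
tool_rot: [-0.162, 0.987, -0.001, -0.012]
force: [-19.2, -11.7, 17.7]
finger_gap: 0.006
gripper_force: 11.3
```

Call:
{"api": "carry_out", "payload": {
  "targets": [
    [[2,0,0,0,0,0,0],[5,0,0,0,0,0,0],[7,0,-3,0,0,0,0],[7,0,-7,0,0,0,0],[7,0,-11,0,0,0,0],[7,-4,-14,0,0,0,0],[7,-8,-14,0,0,0,0],[7,-12,-14,0,0,0,0],[7,-16,-14,0,0,0,0],[7,-20,-14,0,0,0,0],[7,-20,-14,0,0,0,0],[7,-20,-14,0,0,0,0]]
  ]
}}

```text
t: 14.9
tcp_pos: [0.5204, -0.0711, 0.2388]
tool_rot: [-0.159, 0.987, -0.001, 0.002]
force: [-0.4, 0.8, -0.4]
finger_gap: -0.006
gripper_force: 0.0
```

```bash
python3 - <<'E'
from h import *
s=manip.sense();print(s["t"],s["tcp_pos"],s["force"])
t=cams.snapshot("top")[:,:,::-1].copy();cv2.imwrite("pics/top9.png",t)
t0=cv2.imread("pics/top0.png")
g=t.max(2)
for r in range(240,284): print(r,"".join(" .:-=+*#%@"[min(9,v//26)] for v in g[r,210:285]))
d=(cv2.absdiff(t,t0).max(2)>40).astype(np.uint8)
print("changed at square key",d[265:300,395:432].sum(),"at feedthrough",d[220:265,312:352].sum())
E
```

```text
14.9 [ 0.52038222 -0.07109057  0.23878667] [-0.43505809  0.77845254 -0.38744021]
240 %%%%%%%%%%%%%%%%%%%%@@@@@@@@@@@@@@@@@@@@@@@#*+=------=========+*#%%%%%%%%%%
241 %%%%%%%%%%%%%%%%%%%#%@@@@@@@@%@@@@@@@@@@#*+=---------++===*##**#%%%%%%%%%%%
242 %%%%%%%%%%%%%%%%%%%##@@@@@@@@@@@@@@@@@*+=-------===-=++=*#%%%%%%%%%%%%%%%%%
243 %%%%%%%%%%%%%%%%%%%#*%%%@@@@@@@@@@%#*+-------=====--=++*#%%%%%%%%%%%%%%%%%%
244 %%%%%%%%%%%%%%%%%%%%#*+*@@@@@@@%#*+==--------=--------=+##%%%%%%%%%%%%%%%%%
245 #%%%%%%%%%%%%@%%%%%%#*++@@@@%#*+=-===-----------------=+##%%%%%%%%%%%%%%%%%
246 #%%%%%%%%%@@@@@#%%%%%#++#%**++=--=====----------------=*##%%%%%%%%%%%%%%%%%
247 ##%%%%%%@@@@@@@*##%%%#++*+==+=---=====----------------+#######%%%%%%%%%%%%%
248 *#%%%%%%%@@@@@@#*##%%#***+++=---===++*+=--------------*########%%%%%%%%%%%%
249 **%%%%%%%@@@@@@%*##%%%%%#*+++====+*%%%%#++=----------*#########%%%%%%%%%%%%
250 #*%%%%%%%@@@@@@@**#%%%%%#*++++++*#%%%%%%*++=-------==*##########%%%%%%%%%%%
251 #*#%%%%%%%@@@@@@#*#%%%%%%*+*++*#%%%%%%%%#*++==-=-===*###########%%%%%%%%%%%
252 #**%%%%%%%@@@@@@%*##%%%%%###***%%%%%%%%%%#*++++=====*##
[... 1845 characters left out ...]
########%%#####
276 #######%@@%%%%%%%%%#+=%@%#@@@+=#%**##%%%%%%%%%%%%%%##*+++*###%#####%%%#####
277 #######%@@@%%%%%####+=#%*#@@#+*%%*+*#%%%%%%%%%%%%#*+++*#####%#######%######
278 ########%@@@#%%%###**=+**%@%*#@@@#+*#%%%%%%%%%#*++*####%%%#%%##############
279 ####%####%@@@###***++=+#%@%#*%@@@%+*#%%%%%%#*+*#####%%%%###%%%#############
280 ###%%%##*#@@@@%+=++===#@@%*+%@@@@*=*#%%%#*+***###%##########%%#############
281 ####%###*+%@@@@#*+++++#@%*+#%%#*+==+***+*##################################
282 #########*#%%@@%##*##***+=+*++======++*############%%######################
283 #########*%@%%#%#***+============-=+**######%%#####%%%#####################
changed at square key 692 at feedthrough 329
```

Call:
{"api": "carry_out", "payload": {
  "targets": [
    [[-4,-4,-6,0,0,0,0],[-8,-8,-10,0,0,0,0],[-12,-12,-10,0,0,0,0],[-12,-16,-10,0,0,0,0],[-12,-20,-10,0,0,0,0],[-12,-24,-10,0,0,0,0],[-12,-24,-10,0,0,0,0],[-12,-24,-10,0,0,0,0]]
  ]
}}

```text
t: 15.62
tcp_pos: [0.7105, -0.2608, 0.3381]
tool_rot: [-0.161, 0.987, -0.002, 0.001]
force: [-0.3, -1.1, 0.1]
finger_gap: -0.002
gripper_force: 0.0
```

```bash
python3 - <<'E'
from h import *
s=manip.sense();print(s["t"],s["tcp_pos"])
for n,b in (("top",{"sq":(395,432,262,295),"feed":(312,352,222,262)}),("scene",{"sq":(345,385,288,330),"feed":(316,356,245,282)})):
    a=cv2.imread(f"pics/{n}0.png",0);t=cv2.cvtColor(cams.snapshot(n),cv2.COLOR_RGB2GRAY);cv2.imwrite(f"pics/{n}10.png",t)
    for k,(x0,x1,y0,y1) in b.items():
        r=cv2.matchTemplate(t[y0-20:y1+20,x0-20:x1+20],a[y0:y1,x0:x1],cv2.TM_CCOEFF_NORMED);_,v,_,l=cv2.minMaxLoc(r);print(n,k,"shift px",l[0]-20,l[1]-20,"corr",round(v,2))
E
```

```text
15.6167 [ 0.71053489 -0.26078618  0.33805749]
top sq shift px -13 -20 corr 0.43
top feed shift px 20 -13 corr 0.37
scene sq shift px 0 0 corr 0.64
scene feed shift px 0 0 corr 0.94
```

```bash
python3 -c "
from station import sign_off
print(sign_off())"
```

```text
the job is handed in; nothing more can be done
None
```

I handed the job in at 15.6 s: the round key is home and turned to its stop, the handle is pushed fully in, and the scene camera shows the square key and feedthrough unmoved; I can't see the verdict, and I viewed 11 pictures, one over the limit of 10.

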